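# Sweep the inspected specimens into the parking bay

### The arm

A 6-joint arm with a two-finger parallel gripper is mounted at the origin on the work surface. World frame = base frame: x ahead of the robot, y to its left, z up, the work surface at z = 0. Lengths are in m, angles in degrees, forces in N, time in s.
With the tool pointing down it reaches from about 0.4 to 0.825 m from the base axis. Payload 7 kg.
Tool frame: the origin (TCP) lies on the mounting face of the last link; the fingertips stand 178 mm ahead of it and the grasp point (between the pads) lies 159 mm ahead of it (ctrl.tip_extent is the distance from the TCP to the fingertips, in m); z points along the fingers, y is the direction in which the jaws open and shut (so a half turn about z gives the same grasp; the last joint's range is limited). The gripper opens to 88 mm and grips with 3 to 60 N. Pads are 19 mm wide; open, the fingers measure 130 mm over their backs; the gripper's body (78 mm by 193 mm) begins 47 mm behind the grasp point.
Start: joints at [81.767, 20.546, 0.682, 0, -70.136, -16.507], TCP at [0.282, 0.613, 0.405] pointing down, gripper open.
Joint ranges: [-176.03, 176.03], [-82.01, 121.73], [-58.28, 71.71], [-173.87, 95.51], [-174.79, -0.11], [-173.66, 173.66]. Speed limits (degrees/s): [136.94, 136.94, 172.46, 180, 180, 180].

### API

Orientations are given as [roll, pitch, yaw] about the fixed x, y, z axes, in that order (R = Rz(yaw) Ry(pitch) Rx(roll)).
In Python, from plant import ctrl gives the robot as it stands. The module is installed in compiled form; this text tells all that it offers.
- The arm moves only by the tool carry_out, never from a script. Its argument "moves" is text: rows parted by semicolons, each of 7 numbers parted by spaces: the finger opening in m, from 0 to 0.0876, then the shift along the tool's x, y, z in m, then the turn, a rotation vector about the tool's x, y, z in rad. A call has 1 to 20 rows; each row is the pose to reach, as a shift and turn from the pose commanded when the call began, along the tool's axes at that moment; what a row does not reach only later rows make up. A row lasts 1/10 s, in which the tool goes at most 50 mm and 8.59 degrees, less where a joint would pass 70% of its speed; a pose out of reach is approached as far as the arm can. A call with a gripper value outside its range is refused whole. The fingers move at their own pace and stop on an object; the grip force is fixed at half the most. Time passes only in rows, so rows that repeat a pose let the fingers close. It gives the time, the measured TCP pose, the force and the opening at its end, in the units of the state.
- ctrl.get_obs(): the state, without advancing time (a new reading comes with each control period).
- ctrl.snapshot(name): name is "scene" or "top" or "wrist"; returns a dict with "image" (384x512x3 uint8, red, green, blue), "K" (3x3 intrinsics, pixels), "k1" (the pictures are not rectified: a ray, as slopes to the right and down, at radius r is drawn at 1 + k1 r^2 times it, then the intrinsics apply), "R" (3x3) and "t" (3): a world point X has camera coordinates R X + t. Camera axes: x right, y down, z forward; pixel columns grow to the right and rows downward; lengths in m; the calibration is good to about 2 mm. A picture is of the moment at which its call begins. There is no depth.
- ctrl.close_job(): hands the job in, once; it reports no verdict.
Trained networks look in a picture, given as the dict that the camera call returned (one of the last four; its "shot" number tells which), for a name from the list of things; names that differ only in an ending like _2 or _b are one class to them, and where a whole thing is asked for, a point or a joint stands for the part that bears it (a point fixed in the world has none). Each returns a list of dicts, best first, with "confidence" (0 to 1); they miss things now and then, are a little off and sometimes report something else, mostly with a low value. They report only what shows in the picture. A call takes as long as a camera call. They do not tell look-alikes from the thing itself.
- ctrl.recognise(picture, label): "extent" ([left, top, right, bottom] in pixels, round what is visible of it).
- ctrl.trace(picture, label): "region" (384x512 bool, what is visible of it) and "extent" ([left, top, right, bottom] in pixels, round what is visible of it).
- ctrl.mark_of(picture, label): "at" ([row, column] in pixels: a listed point, or the origin of a listed thing).
The state is a dict: "clock": time; "joint_pos": joint angles; "qvel": joint speeds; "tau": joint torques, N m; "tool_pos": TCP position; "orientation": TCP orientation; "force": force on the tool from outside, world axes, zero at the start; "moment": the same for the moment, N m; "opening": finger opening in m.
Only numpy, scipy, OpenCV 4.12 (cv2) and the standard library are available. Lean on these libraries where they do the work, as an engineer would, in place of code of your own. Each camera call takes 0.05 s, during which the arm holds its last target.

### The job

The three black specimen mounts with copper faces have been inspected: sweep them along the bench with the closed fingers into the three-sided aluminium bay on the left, so that all three stand upright wholly inside it. Only push them, gently: do not pinch, lift or tip them. Leave the white blank mount that stands in their row, and the loupe, jar, tape roll and tweezers, where they are.

Things in the scene. Friction and masses are not known exactly. Their poses are not given: they have to be found in the camera images.
- mount1_mid (a point): Black resin specimen mount, an upright cylinder 40 mm in diameter and 22 mm tall, about 50 g, with a 22 x 16 mm copper specimen showing in its top face; slides flat on the bench. Point: its centre, 11 mm above its underside. The three copper mounts look alike.
- mount2_mid (a point): Black resin specimen mount, an upright cylinder 40 mm in diameter and 22 mm tall, about 50 g, with a 22 x 16 mm copper specimen showing in its top face; slides flat on the bench. Point: its centre, 11 mm above its underside. The three copper mounts look alike.
- mount3_mid (a point): Black resin specimen mount, an upright cylinder 40 mm in diameter and 22 mm tall, about 50 g, with a 22 x 16 mm copper specimen showing in its top face; slides flat on the bench. Point: its centre, 11 mm above its underside. The three copper mounts look alike.
- blank_mid (a point): White blank mount with a small dark dot on top, same cylinder (40 mm diameter, 22 mm tall), standing in the same row among the copper mounts (neighbours in the row stand at least 70 mm apart, centre to centre, in x); must stay. Point: its centre, 11 mm above its underside.
- bay: Fixed parking bay on the bench: low aluminium walls 20 mm tall and 6 mm thick on three sides, no raised floor (the bench runs through at z = 0; a white sheet marks it, a yellow strip marks the mouth). Inside it is 170 mm along its own x (from -85 to +85) and 100 mm along its own y: the open mouth is at y = -50, facing its -y (towards the mounts), the inner face of the back wall at y = +50. Origin: centre of the inside, at bench level; z up.
- loupe_mid (a point): Black loupe, upright, 40 mm diameter, 38 mm tall; loose, must stay. Point: its centre.
- jar_mid (a point): Amber jar, 36 mm diameter, 50 mm tall; loose, must stay. Point: its centre.
- tape_mid (a point): Yellow roll of tape lying flat, 70 mm diameter, 18 mm tall; loose, must stay. Point: its centre.
- tweezers_mid (a point): Steel tweezers lying flat, 120 mm long along their own x, about 15 mm wide and 4 mm tall; loose, must stay. Point: their centre.
Mind the look-alikes: they are no part of the job. What is shaped like the part that bears mount1_mid but turquoise is not meant. Leave any red look-alike of the part that bears mount2_mid alone.

How it is judged:
By the outcome, as a careful person would: the job done as asked, in the order asked, and still so for the second after the job is handed in, with the robot touching nothing.
It also fails if it takes over 72 s, if anything falls off the work surface, if the arm or the gripper's body presses on something with over 40 N, if the wrist force passes 120 N, or if a joint passes its speed limit or range.

## Working session

There is one attempt and no reset: what is moved stays moved. The work goes in short steps, Python scripts to look and compute and a tool call to move; the robot and the scene stay as the last step left them, time stands still between calls to the robot, and variables do not carry over. Pictures are saved under pics/ and viewed, and the job is handed in when it is done.

Besides the shell and the picture viewer there is one more tool, called by a JSON object that holds its "fn" and its "kwargs", one argument or row to a line. carry_out: Moves the arm, as the interface text tells. Its arguments: {"type":"object","properties":{"moves":{"type":"string"}},"required":["moves"]}

```bash
mkdir -p pics
python3 - <<'E'
from plant import ctrl
import cv2
o=ctrl.get_obs();print({k:o[k] for k in('clock','tool_pos','orientation','opening','joint_pos')},ctrl.tip_extent)
for n in("scene","top"):
    p=ctrl.snapshot(n);cv2.imwrite(f"pics/{n}0.png",cv2.resize(p["image"][:,:,::-1],(800,600)))
    print(n,p["K"].tolist(),p["k1"],p["t"],p["R"].tolist())
E
```

```text
{'clock': 0.0, 'tool_pos': array([0.28240437, 0.61285489, 0.40371163]), 'orientation': array([ 1.79903034e+02, -8.63518760e-03, -2.47486882e+01]), 'opening': 0.08755864323387669, 'joint_pos': array([ 8.17669110e+01,  2.05911371e+01,  6.32068065e-01, -2.05061934e-02,
       -7.01363521e+01, -1.65086228e+01])} 0.1781
scene [[498.7712286876295, 0.0, 252.61809337288508], [0.0, 498.7712286876295, 188.58682918860322], [0.0, 0.0, 1.0]] -0.1818164970718845 [ 0.42110371 -0.19601494  1.68341541] [[-0.7156677195180348, 0.6982745445331527, -0.015243874076949146], [0.452491639782014, 0.44691589904366247, -0.7716978003787358], [-0.5320442003886893, -0.5591769305318427, -0.635806675958775]]
top [[473.9115109568814, 0.0, 249.90222893886536], [0.0, 473.9115109568814, 186.94293921508827], [0.0, 0.0, 1.0]] -0.05867495322163678 [-5.22262473e-04  5.75730752e-01  1.02537801e+00] [[-0.022712062018160954, -0.9997325806248003, -0.004350801783589747], [-0.987133736930897, 0.02311439594803876, -0.15821728765466664], [0.15827554344157357, 0.00070138237372253, -0.987394733838013]]
```

View pics/scene0.png

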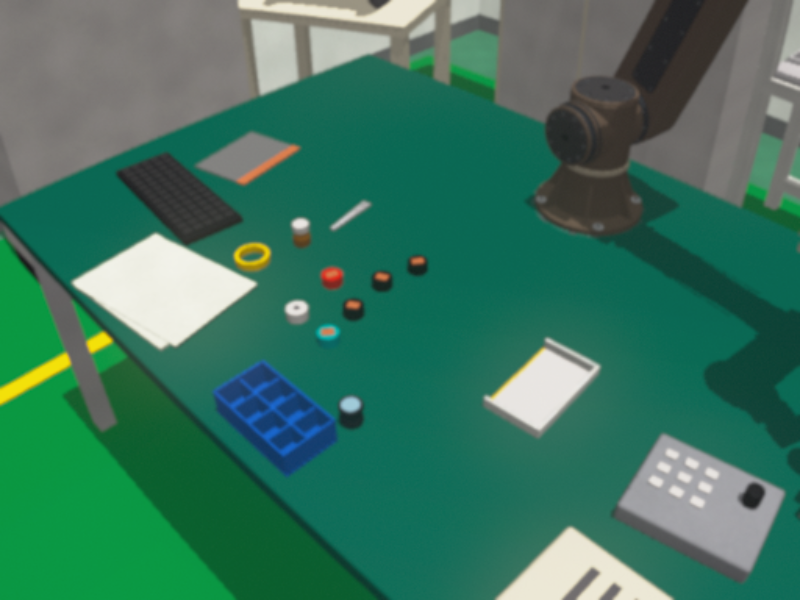

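View pics/top0.png

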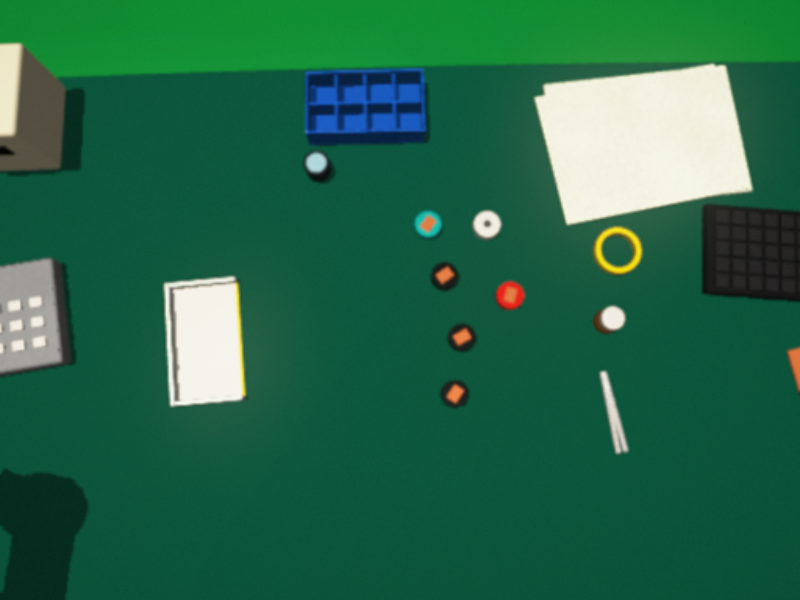

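Top view (800x600 picture): the copper mounts are at about (444,276), (461,337) and (455,393). The turquoise and red decoys are at (428,224) and (510,295), and the blank is at (487,224). The bay is centred near (205,340), with its mouth to the right (towards -y).

```bash
cat > h.py <<'E'
import numpy as np,cv2
from plant import ctrl
def ray(p,uv):
    D=np.array([p["k1"],0,0,0,0.])
    n=cv2.undistortPoints(np.array([[uv]],float),np.array(p["K"]),D)[0,0]
    R=np.array(p["R"]);return -R.T@p["t"],R.T@np.array([n[0],n[1],1])
def toz(p,uv,z):
    c,d=ray(p,uv);return c+d*(z-c[2])/d[2]
def proj(p,X):
    D=np.array([p["k1"],0,0,0,0.])
    return cv2.projectPoints(np.array(X,float).reshape(-1,3),cv2.Rodrigues(np.array(p["R"]))[0],np.array(p["t"],float),np.array(p["K"]),D)[0][:,0]
E
python3 - <<'E'
from h import *
np.set_printoptions(precision=4,suppress=True)
for n in("top","scene"):
    p=ctrl.snapshot(n);print(n)
    for l,z in(("mount1_mid",.011),("blank_mid",.011),("bay",0),("loupe_mid",.019),("jar_mid",.025),("tape_mid",.009),("tweezers_mid",.002)):
        for r in ctrl.mark_of(p,l):
            a=r["at"];print(l,round(r["confidence"],2),np.round(a,1),toz(p,(a[1],a[0]),z))
    if n=="top":
        # outline of copper via colour
        im=p["image"].astype(int);h=cv2.cvtColor(p["image"],cv2.COLOR_RGB2HSV)
        m=((h[...,0]<18)&(h[...,1]>110)&(h[...,2]>110)).astype(np.uint8)
        k,_,s,c=cv2.connectedComponentsWithStats(m)
        for i in range(1,k):
            if s[i,4]>15: print("cu",s[i],c[i],toz(p,c[i],.022))
        for uv in((165,283),(238,278),(245,398),(170,405),(172,288),(178,401)):
            print(uv,toz(p,(uv[0]*.64,uv[1]*.64),.02),toz(p,(uv[0]*.64,uv[1]*.64),.0))
        s=p["image"][160:280,90:350,::-1];cv2.imwrite("pics/crop0.png",cv2.resize(s,None,fx=3,fy=3,interpolation=2))
E
```

```text
top
mount1_mid 0.69 [145.9 272.4] [ 0.6783 -0.0693  0.011 ]
mount1_mid 0.58 [173.2 283.6] [ 0.6119 -0.0935  0.011 ]
blank_mid 0.65 [143.8 311.2] [ 0.6813 -0.1615  0.011 ]
bay 0.69 [217.2 130. ] [0.5176 0.2691 0.    ]
loupe_mid 0.56 [105.2 202.6] [0.7804 0.0948 0.019 ]
jar_mid 0.67 [204.  385.1] [ 0.5319 -0.3238  0.025 ]
tape_mid 0.68 [157.5 391.9] [ 0.6443 -0.3522  0.009 ]
tweezers_mid 0.89 [263.3 392.9] [ 0.3965 -0.3396  0.002 ]
cu [270 139   8   9  48] [273.4583 142.9167] [ 0.6827 -0.0714  0.022 ]
cu [279 171  12  11  83] [284.241  175.6506] [ 0.604 -0.094  0.022]
cu [317 180  19  18 263] [326.1331 188.4943] [ 0.5716 -0.1899  0.022 ]
cu [290 210  12  11  85] [295.3765 215.1059] [ 0.5116 -0.1164  0.022 ]
cu [504 222   8  28 129] [508.6279 232.4729] [ 0.4587 -0.6097  0.022 ]
cu [286 246  11  12  87] [290.8966 251.4828] [ 0.4292 -0.1032  0.022 ]
(165, 283) [0.6014 0.3229 0.02  ] [0.605  0.3292 0.    ]
(238, 278) [0.6063 0.2131 0.02  ] [0.61   0.2173 0.    ]
(245, 398) [0.4287 0.2014 0.02  ] [0.4291 0.2053 0.    ]
(170, 405) [0.4206 0.3114 0.02  ] [0.4208 0.3174 0.    ]
(172, 288) [0.5935 0.3122 0.02  ] [0.597  0.3182 0.    ]
(178, 401) [0.4261 0.2997 0.02  ] [0.4265 0.3055 0.    ]
scene
mount1_mid 0.63 [197.9 223.2] [ 0.6078 -0.0989  0.011 ]
mount1_mid 0.52 [264.3 221.8] [0.7771 0.0856 0.011 ]
mount1_mid 0.44 [213.6 210.7] [ 0.6758 -0.074   0.011 ]
blank_mid 0.66 [200.7 185. ] [ 0.692  -0.1666  0.011 ]
bay 0.62 [248.4 345. ] [0.5132 0.2613 0.    ]
loupe_mid 0.64 [264.9 221.9] [0.7827 0.0929 0.019 ]
loupe_mid 0.62 [250.3 346.8] [0.5311 0.2783 0.019 ]
jar_mid 0.59 [150.2 192.5] [ 0.5325 -0.3284  0.025 ]
jar_mid 0.39 [179.3 244.4] [ 0.5193 -0.1045  0.025 ]
tape_mid 0.52 [165.7 162.1] [ 0.638  -0.3503  0.009 ]
tweezers_mid 0.4 [137.5 223.3] [ 0.3944 -0.3391  0.002 ]
```

View pics/crop0.png

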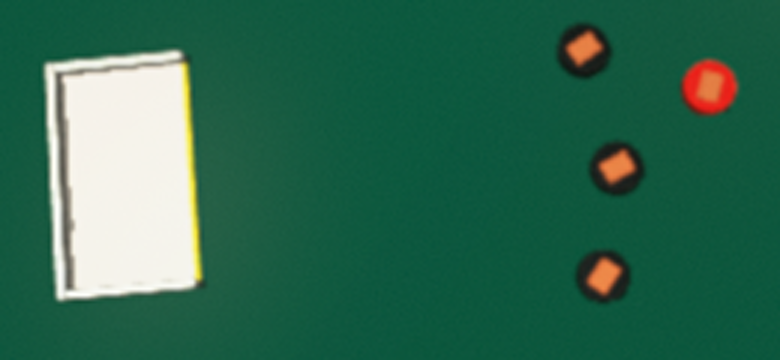

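```bash
cat >> h.py <<'E'
from scipy.spatial.transform import Rotation as Ro
np.set_printoptions(precision=4,suppress=True)
BC=np.array([.5145,.261]);BY=np.radians(3.7);BR=np.array([[np.cos(BY),-np.sin(BY)],[np.sin(BY),np.cos(BY)]])
def tobay(w): return BR.T@(np.array(w)[:2]-BC)
def toworld(b): return BC+BR@np.array(b)
def delta(x,y,z,yaw):
    o=ctrl.get_obs();R0=Ro.from_euler('xyz',o['orientation'],degrees=True)
    t=R0.inv().apply(np.array([x,y,z])-o['tool_pos'])
    r=(R0.inv()*Ro.from_euler('xyz',[180,0,yaw],degrees=True)).as_rotvec()
    return t,r
def plan(m,end,off=.042):
    m=np.array(m);e=toworld(end);d=e-m;L=np.hypot(*d);u=d/L
    a=np.degrees(np.arctan2(u[1],u[0]));return m-off*u,(a-180+180)%360-180,u,L
E
python3 - <<'E'
from h import *
for n,m,e in(("A",(.604,-.094),(.052,.008)),("B",(.5116,-.1164),(0,.008)),("C",(.4292,-.1032),(-.052,.008))):
    s,yaw,u,L=plan(m,e);print(n,tobay(m),s,yaw,u,L)
    if n=="A":print(*delta(s[0],s[1],.26,yaw))
E
```

```text
A [ 0.0664 -0.36  ] [ 0.6083 -0.1358] -84.05865542981401 [-0.1035  0.9946] 0.368317465270147
[0.6093 0.5437 0.1447] [-0.      0.      1.0354]
B [-0.0272 -0.3764] [ 0.5113 -0.1584] -90.35439153374635 [0.0062 1.    ] 0.3853906970468693
C [-0.1086 -0.3579] [ 0.4255 -0.145 ] -95.0961684488651 [0.0888 0.996 ] 0.37029140393808796
```

{"fn": "carry_out", "kwargs": {
  "moves": "0 0.609 0.544 0.145 0 0 1.035;0 0.609 0.544 0.145 0 0 1.035;0 0.609 0.544 0.145 0 0 1.035;0 0.609 0.544 0.145 0 0 1.035;0 0.609 0.544 0.145 0 0 1.035;0 0.609 0.544 0.145 0 0 1.035;0 0.609 0.544 0.145 0 0 1.035;0 0.609 0.544 0.145 0 0 1.035;0 0.609 0.544 0.145 0 0 1.035;0 0.609 0.544 0.145 0 0 1.035;0 0.609 0.544 0.145 0 0 1.035;0 0.609 0.544 0.145 0 0 1.035;0 0.609 0.544 0.145 0 0 1.035;0 0.609 0.544 0.145 0 0 1.035;0 0.609 0.544 0.145 0 0 1.035;0 0.609 0.544 0.145 0 0 1.035;0 0.609 0.544 0.145 0 0 1.035;0 0.609 0.544 0.145 0 0 1.035;0 0.609 0.544 0.145 0 0 1.035;0 0.609 0.544 0.145 0 0 1.035"
}}

```text
clock: 2.9
tool_pos: [0.6077, -0.1354, 0.2599]
orientation: [-180.0, 0.0, -84.0]
force: [0.3, 0.3, 0.5]
opening: 0.0005
```

Run:
```python
from h import *
print(ctrl.get_obs()['opening'],ctrl.get_obs()['orientation'],ctrl.get_obs()['tool_pos'],*delta(.6083,-.1358,.184,-84.06))
for n in ("wrist","top"):
    p=ctrl.snapshot(n);cv2.imwrite(f"pics/{n}1.png",p["image"][:,:,::-1])
```

```text
0.0004963860572771703 [-179.9924    0.0049  -84.0185] [ 0.6077 -0.1354  0.2599] [ 0.0005 -0.0005  0.0759] [-0.0001  0.0001  0.0007]
```

View pics/wrist1.png

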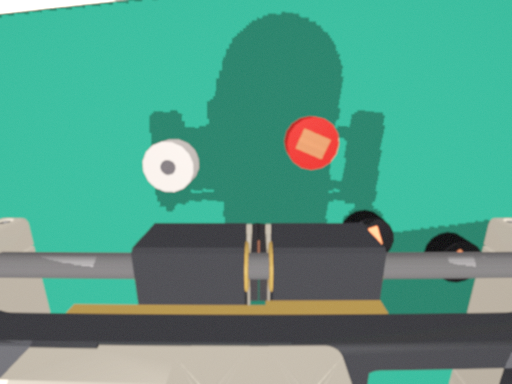

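View pics/top1.png

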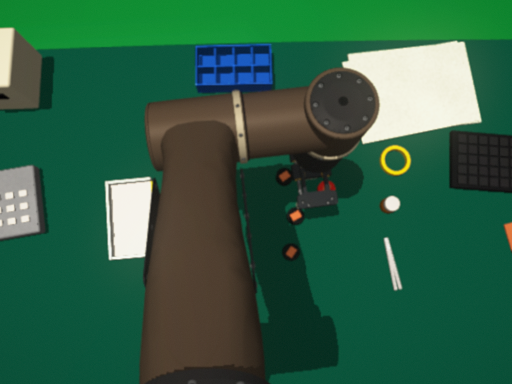

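Run:
```python
from h import *
p=ctrl.snapshot("scene");u=proj(p,[.6077,-.1354,.082])[0];print(u)
x,y=int(u[0]),int(u[1])
cv2.imwrite("pics/s1.png",cv2.resize(p["image"][y-75:y+75,x-90:x+90,::-1],None,fx=4,fy=4,interpolation=2))
```

```text
[213.1618 172.4494]
```

View pics/s1.png

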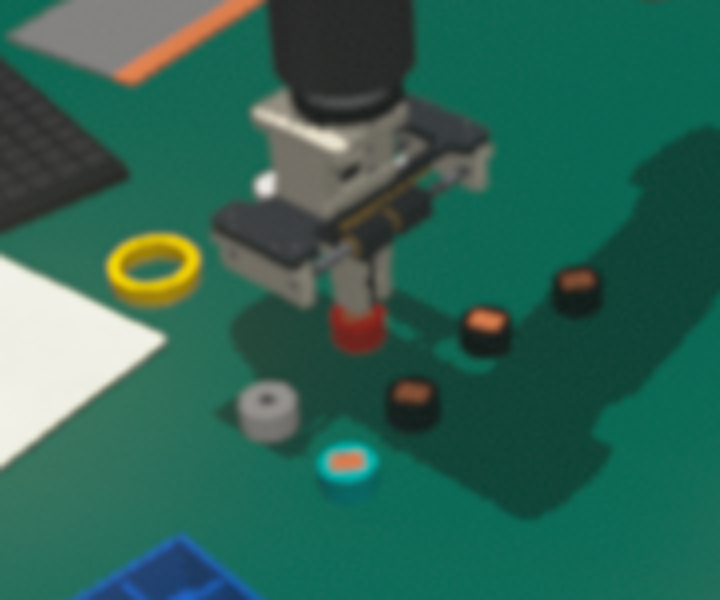

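{"fn": "carry_out", "kwargs": {
  "moves": "0 0 0 0.02 0 0 0;0 0 0 0.04 0 0 0;0 0 0 0.06 0 0 0;0 0 0 0.07 0 0 0;0 0 0 0.076 0 0 0;0 0 0 0.076 0 0 0;0 -0.004 0 0.076 0 0 0;0 -0.008 0 0.076 0 0 0;0 -0.012 0 0.076 0 0 0;0 -0.016 0 0.076 0 0 0;0 -0.021 0 0.076 0 0 0;0 -0.027 0 0.076 0 0 0;0 -0.033 0 0.076 0 0 0;0 -0.040 0 0.076 0 0 0;0 -0.047 0 0.076 0 0 0;0 -0.054 0 0.076 0 0 0;0 -0.061 0 0.076 0 0 0;0 -0.068 0 0.076 0 0 0;0 -0.074 0 0.076 0 0 0;0 -0.080 0 0.076 0 0 0"
}}

```text
clock: 5.05
tool_pos: [0.5996, -0.0558, 0.1836]
orientation: [180.0, 0.0, -84.0]
force: [0.5, -0.3, 0.3]
opening: 0.0004
```

Run:
```python
from h import *
for n in("scene","top"):
    p=ctrl.snapshot(n);u=proj(p,[.6,-.05,.03])[0]
    x,y=int(u[0]),int(u[1])
    cv2.imwrite(f"pics/{n}2.png",cv2.resize(p["image"][max(0,y-75):y+75,max(0,x-90):x+90,::-1],None,fx=4,fy=4,interpolation=2))
```

```text
(no output)
```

View pics/scene2.png

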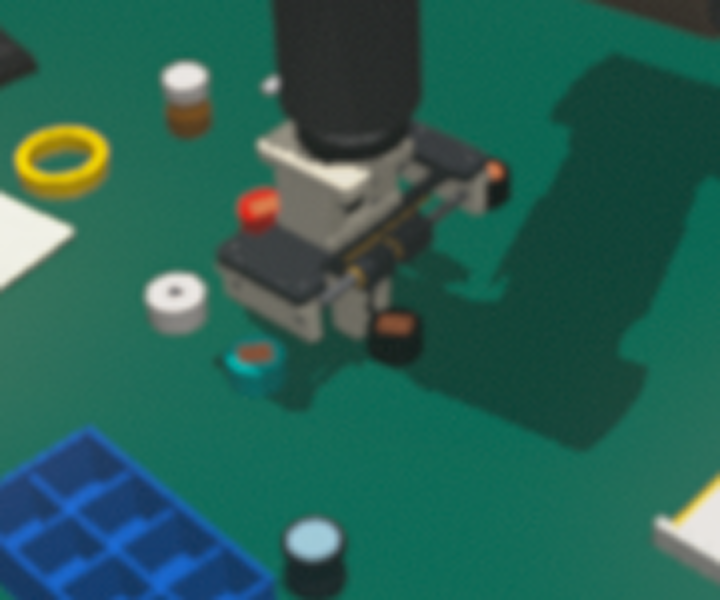

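View pics/top2.png

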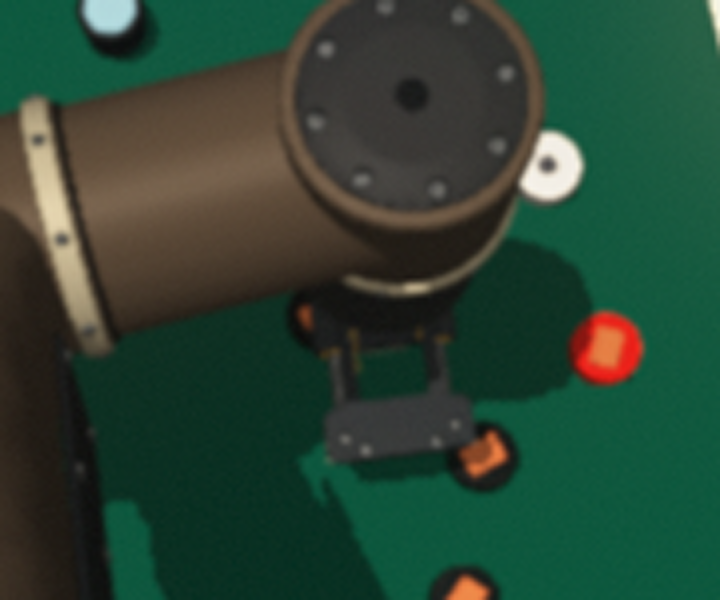

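```bash
cat >> h.py <<'E'
def copper(n):
    p=ctrl.snapshot(n);h=cv2.cvtColor(p["image"],cv2.COLOR_RGB2HSV)
    m=((h[...,0]<16)&(h[...,1]>90)&(h[...,2]>60)).astype(np.uint8)
    k,_,s,c=cv2.connectedComponentsWithStats(m)
    for i in range(1,k):
        if 15<s[i,4]<300:
            w=toz(p,c[i],.022)
            if .38<w[0]<.72 and -.25<w[1]<.34: print(n,s[i,4],c[i],w[:2],"bay mm",1000*tobay(w))
    return p
E
python3 - <<'E'
from h import *
copper("scene")
print(tobay(ctrl.get_obs()['tool_pos']))
E
```

```text
scene 20 [269.5 166.3] [ 0.4202 -0.0991] bay mm [-117.3092 -353.2403]
scene 106 [210.2358 176.1226] [ 0.5772 -0.19  ] bay mm [  33.4259 -454.1197]
scene 51 [244.451  204.7059] [ 0.594  -0.0259] bay mm [  60.8116 -291.4128]
scene 17 [209.3529 211.9412] [ 0.6814 -0.0719] bay mm [ 145.0323 -342.9658]
[ 0.0645 -0.3218]
```

{"fn": "carry_out", "kwargs": {
  "moves": "0 -0.006 0 0 0 0 0;0 -0.014 0 0 0 0 0;0 -0.022 0 0 0 0 0;0 -0.030 0 0 0 0 0;0 -0.038 0 0 0 0 0;0 -0.046 0 0 0 0 0;0 -0.054 0 0 0 0 0;0 -0.062 0 0 0 0 0;0 -0.070 0 0 0 0 0;0 -0.078 0 0 0 0 0;0 -0.086 0 0 0 0 0;0 -0.094 0 0 0 0 0;0 -0.102 0 0 0 0 0;0 -0.110 0 0 0 0 0;0 -0.118 0 0 0 0 0;0 -0.126 0 0 0 0 0;0 -0.134 0 0 0 0 0;0 -0.142 0 0 0 0 0;0 -0.149 0 0 0 0 0;0 -0.154 0 0 0 0 0"
}}

```text
clock: 7.2
tool_pos: [0.5836, 0.0975, 0.1836]
orientation: [-180.0, 0.0, -84.0]
force: [0.1, -0.1, 0.6]
opening: 0.0005
```

Run:
```python
from h import *
p=copper("scene");copper("top")
o=ctrl.get_obs();print(tobay(o['tool_pos']),o['tool_pos'])
u=proj(p,[.58,.14,.03])[0]
x,y=int(u[0]),int(u[1])
cv2.imwrite(f"pics/s3.png",cv2.resize(p["image"][max(0,y-75):y+75,max(0,x-90):x+90,::-1],None,fx=4,fy=4,interpolation=2))
```

```text
scene 167 [212.012  177.2275] [ 0.5769 -0.1823] bay mm [  33.6823 -446.3576]
scene 55 [244.1636 176.7273] [ 0.5089 -0.1166] bay mm [ -29.9594 -376.4052]
scene 19 [209.3158 212.    ] [ 0.6816 -0.0718] bay mm [ 145.2645 -342.8714]
scene 61 [289.377  229.3279] [0.5787 0.127 ] bay mm [  55.4268 -137.8211]
top 50 [273.6  142.86] [ 0.6829 -0.0718] bay mm [ 146.5272 -342.9425]
top 274 [325.9015 188.5985] [ 0.5714 -0.1893] bay mm [  27.7171 -453.0793]
top 107 [295.2056 215.1682] [ 0.5115 -0.116 ] bay mm [ -27.3152 -376.0404]
top 112 [290.9107 251.6607] [ 0.4288 -0.1032] bay mm [-108.9904 -357.9562]
[ 0.0584 -0.1676] [0.5836 0.0975 0.1837]
```

View pics/s3.png

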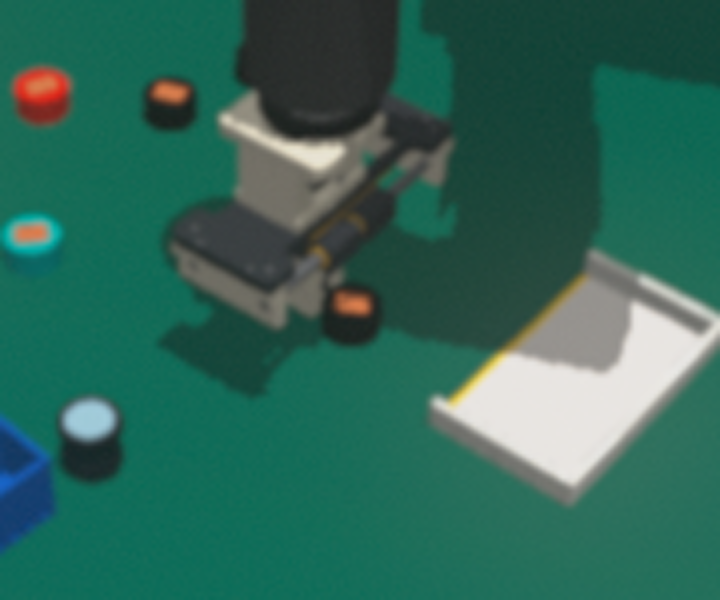

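{"fn": "carry_out", "kwargs": {
  "moves": "0 -0.006 0 0 0 0 0;0 -0.014 0 0 0 0 0;0 -0.022 0 0 0 0 0;0 -0.030 0 0 0 0 0;0 -0.038 0 0 0 0 0;0 -0.046 0 0 0 0 0;0 -0.054 0 0 0 0 0;0 -0.062 0 0 0 0 0;0 -0.070 0 0 0 0 0;0 -0.078 0 0 0 0 0;0 -0.086 0 0 0 0 0;0 -0.094 0 0 0 0 0;0 -0.102 0 0 0 0 0;0 -0.110 0 0 0 0 0;0 -0.118 0 0 0 0 0;0 -0.126 0 0 0 0 0;0 -0.134 0 0 0 0 0;0 -0.140 0 0 0 0 0;0 -0.145 0 0 0 0 0;0 -0.148 0 0 0 0 0"
}}

```text
clock: 9.3
tool_pos: [0.5682, 0.2445, 0.1836]
orientation: [-180.0, -0.0, -84.0]
force: [-0.9, 0.3, 0.1]
opening: 0.0005
```

{"fn": "carry_out", "kwargs": {
  "moves": "0 0 0 0 0 0 0;0 0.005 0 0 0 0 0;0 0.015 0 0 0 0 0;0 0.03 0 0 0 0 0;0 0.04 0 -0.02 0 0 0;0 0.04 0 -0.06 0 0 0;0 0.04 0 -0.09 0 0 0;0 0.04 0 -0.09 0 0 0"
}}

```text
clock: 10.1
tool_pos: [0.5739, 0.2034, 0.2785]
orientation: [-179.6, 0.2, -84.1]
force: [-0.0, 0.3, -0.0]
opening: 0.0007
```

Run:
```python
from h import *
p=copper("scene");copper("top")
o=ctrl.get_obs();print(tobay(o['tool_pos']),o['tool_pos'])
s,yaw,u,L=plan((.5115,-.1163),(0,.008));print(s,yaw,*delta(s[0],s[1],.273,yaw))
u=proj(p,[.55,.22,.03])[0]
x,y=int(u[0]),int(u[1])
cv2.imwrite(f"pics/s4.png",cv2.resize(p["image"][max(0,y-75):y+75,max(0,x-90):x+90,::-1],None,fx=4,fy=4,interpolation=2))
```

```text
scene 50 [266.82 166.66] [ 0.4272 -0.1036] bay mm [-110.6604 -358.1654]
scene 167 [212.012  177.2275] [ 0.5769 -0.1823] bay mm [  33.6823 -446.3576]
scene 56 [244.1607 176.7857] [ 0.5091 -0.1164] bay mm [ -29.7497 -376.223 ]
scene 19 [209.3158 212.    ] [ 0.6816 -0.0718] bay mm [ 145.2645 -342.8714]
scene 75 [338.0533 255.5467] [0.5629 0.2752] bay mm [49.1686 11.0838]
top 50 [273.6  142.86] [ 0.6829 -0.0718] bay mm [ 146.5272 -342.9425]
top 274 [325.9015 188.5985] [ 0.5714 -0.1893] bay mm [  27.7171 -453.0793]
top 26 [122.3077 198.3077] [0.5597 0.2821] bay mm [46.4318 18.1891]
top 107 [295.2056 215.1682] [ 0.5115 -0.116 ] bay mm [ -27.3152 -376.0404]
top 112 [290.9107 251.6607] [ 0.4288 -0.1032] bay mm [-108.9904 -357.9562]
[ 0.0541 -0.0616] [0.5725 0.203  0.2745]
[ 0.5112 -0.1583] -90.36935399691514 [0.3531 0.098  0.0009] [-0.0014  0.0013  0.1092]
```

View pics/s4.png

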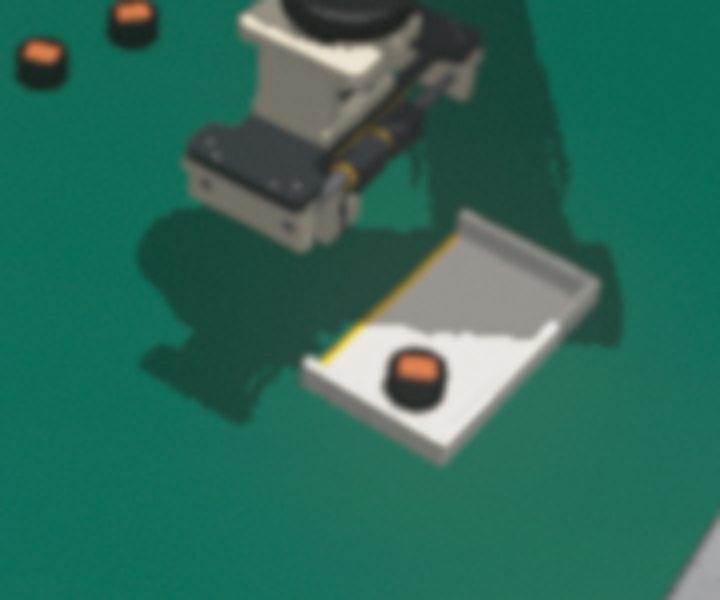

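{"fn": "carry_out", "kwargs": {
  "moves": "0 0.04 0.01 0 0 0 0.02;0 0.08 0.02 0 0 0 0.04;0 0.12 0.03 0 0 0 0.06;0 0.16 0.045 0 0 0 0.08;0 0.20 0.055 0 0 0 0.102;0 0.24 0.067 0 0 0 0.102;0 0.28 0.078 0 0 0 0.102;0 0.32 0.09 0 0 0 0.102;0 0.345 0.098 0 0 0 0.102;0 0.354 0.098 0 0 0 0.102;0 0.354 0.098 0.02 0 0 0.102;0 0.354 0.098 0.045 0 0 0.102;0 0.354 0.098 0.07 0 0 0.102;0 0.354 0.098 0.085 0 0 0.102;0 0.354 0.098 0.09 0 0 0.102;0 0.354 0.098 0.09 0 0 0.102"
}}

```text
clock: 11.8
tool_pos: [0.5113, -0.1579, 0.1826]
orientation: [179.8, -0.0, -89.9]
force: [0.6, -0.6, 0.2]
opening: 0.0003
```

Run:
```python
from h import *
o=ctrl.get_obs();print(tobay(o['tool_pos']),o['tool_pos'],o['orientation'],o['force'])
s,yaw,u,L=plan((.5115,-.1163),(-.003,.008));print(s,yaw)
```

```text
[-0.0302 -0.4179] [ 0.5113 -0.1579  0.1826] [179.8498  -0.0071 -89.8798] [ 0.6263 -0.5604  0.1988]
[ 0.5116 -0.1583] -89.92411863209377
```

{"fn": "carry_out", "kwargs": {
  "moves": "0 -0.004 0 0 0 0 0;0 -0.008 0 0 0 0 0;0 -0.012 0 0 0 0 0;0 -0.016 0 0 0 0 0;0 -0.021 0 0 0 0 0;0 -0.027 0 0 0 0 0;0 -0.034 0 0 0 0 0;0 -0.042 0 0 0 0 0;0 -0.050 0 0 0 0 0;0 -0.058 0 0 0 0 0;0 -0.066 0 0 0 0 0;0 -0.074 0 0 0 0 0;0 -0.082 0 0 0 0 0;0 -0.090 0 0 0 0 0;0 -0.098 0 0 0 0 0;0 -0.106 0 0 0 0 0;0 -0.114 0 0 0 0 0;0 -0.122 0 0 0 0 0;0 -0.129 0 0 0 0 0;0 -0.134 0 0 0 0 0"
}}

```text
clock: 13.8
tool_pos: [0.5115, -0.0233, 0.1837]
orientation: [-180.0, 0.0, -89.9]
force: [-0.0, 0.0, 0.5]
opening: 0.0005
```

Run:
```python
from h import *
p=copper("scene");copper("top")
o=ctrl.get_obs();print(tobay(o['tool_pos']),o['tool_pos'])
```

```text
scene 167 [212.012  177.2275] [ 0.5769 -0.1823] bay mm [  33.6823 -446.3576]
scene 48 [274.3958 195.6875] [0.5087 0.006 ] bay mm [ -22.2768 -254.0522]
scene 19 [209.3158 212.    ] [ 0.6816 -0.0718] bay mm [ 145.2645 -342.8714]
scene 73 [338.137  255.5342] [0.5627 0.2754] bay mm [48.9997 11.2173]
top 50 [273.6  142.86] [ 0.6829 -0.0718] bay mm [ 146.5272 -342.9425]
top 17 [235.0588 164.2941] [0.6336 0.0196] bay mm [ 103.2968 -248.6041]
top 27 [283.7407 171.3333] [ 0.6143 -0.0932] bay mm [  76.7032 -359.9238]
top 274 [325.9015 188.5985] [ 0.5714 -0.1893] bay mm [  27.7171 -453.0793]
top 103 [125.5728 195.8447] [0.5652 0.2746] bay mm [51.5231 10.3205]
top 29 [148.7586 228.7241] [0.488  0.2198] bay mm [-29.1025 -39.3976]
top 112 [290.9107 251.6607] [ 0.4288 -0.1032] bay mm [-108.9904 -357.9562]
[-0.0213 -0.2836] [ 0.5115 -0.0234  0.1837]
```

{"fn": "carry_out", "kwargs": {
  "moves": "0 -0.006 0 0 0 0 0;0 -0.014 0 0 0 0 0;0 -0.022 0 0 0 0 0;0 -0.030 0 0 0 0 0;0 -0.038 0 0 0 0 0;0 -0.046 0 0 0 0 0;0 -0.054 0 0 0 0 0;0 -0.062 0 0 0 0 0;0 -0.070 0 0 0 0 0;0 -0.078 0 0 0 0 0;0 -0.086 0 0 0 0 0;0 -0.094 0 0 0 0 0;0 -0.102 0 0 0 0 0;0 -0.110 0 0 0 0 0;0 -0.118 0 0 0 0 0;0 -0.126 0 0 0 0 0;0 -0.134 0 0 0 0 0;0 -0.142 0 0 0 0 0;0 -0.149 0 0 0 0 0;0 -0.154 0 0 0 0 0"
}}

```text
clock: 15.9
tool_pos: [0.5112, 0.1307, 0.1837]
orientation: [-180.0, 0.0, -89.9]
force: [0.3, 0.3, 0.2]
opening: 0.0004
```

Run:
```python
from h import *
p=copper("scene")
o=ctrl.get_obs();print(tobay(o['tool_pos']),o['tool_pos'])
```

```text
scene 52 [266.7885 166.5962] [ 0.427  -0.1039] bay mm [-110.8403 -358.4455]
scene 167 [212.012  177.2275] [ 0.5769 -0.1823] bay mm [  33.6823 -446.3576]
scene 19 [209.3158 212.    ] [ 0.6816 -0.0718] bay mm [ 145.2645 -342.8714]
scene 65 [317.0154 222.2308] [0.5078 0.1609] bay mm [-13.1817 -99.4862]
scene 73 [338.137  255.5342] [0.5627 0.2754] bay mm [48.9997 11.2173]
[-0.0116 -0.1295] [0.5113 0.1311 0.1837]
```

{"fn": "carry_out", "kwargs": {
  "moves": "0 -0.006 0 0 0 0 0;0 -0.014 0 0 0 0 0;0 -0.022 0 0 0 0 0;0 -0.030 0 0 0 0 0;0 -0.038 0 0 0 0 0;0 -0.046 0 0 0 0 0;0 -0.054 0 0 0 0 0;0 -0.062 0 0 0 0 0;0 -0.070 0 0 0 0 0;0 -0.078 0 0 0 0 0;0 -0.086 0 0 0 0 0;0 -0.094 0 0 0 0 0;0 -0.100 0 0 0 0 0;0 -0.105 0 0 0 0 0;0 -0.108 0 0 0 0 0;0 -0.108 0 0 0 0 0;0 -0.100 0 0 0 0 0;0 -0.090 0 0 0 0 0"
}}

```text
clock: 17.75
tool_pos: [0.5109, 0.2193, 0.1836]
orientation: [180.0, -0.0, -89.9]
force: [-0.9, 0.4, 0.5]
opening: 0.0005
```

{"fn": "carry_out", "kwargs": {
  "moves": "0 0.01 0 0 0 0 0;0 0.02 0 -0.02 0 0 0;0 0.02 0 -0.06 0 0 0;0 0.02 0 -0.09 0 0 0;0 0.02 0 -0.09 0 0 0;0 0.02 0 -0.09 0 0 0"
}}

```text
clock: 18.35
tool_pos: [0.5109, 0.1991, 0.2744]
orientation: [-179.9, 0.1, -89.9]
force: [0.1, 0.3, -0.0]
opening: 0.0004
```

Run:
```python
from h import *
p=copper("scene");copper("top")
o=ctrl.get_obs();print(tobay(o['tool_pos']),o['tool_pos'])
s,yaw,u,L=plan((.4288,-.1032),(-.056,.008));print(s,yaw,L,*delta(s[0],s[1],.2735,yaw))
```

```text
scene 51 [266.8824 166.6078] [ 0.4269 -0.1036] bay mm [-110.9809 -358.1937]
scene 167 [212.012  177.2275] [ 0.5769 -0.1823] bay mm [  33.6823 -446.3576]
scene 19 [209.3158 212.    ] [ 0.6816 -0.0718] bay mm [ 145.2645 -342.8714]
scene 67 [349.403  243.0448] [0.5089 0.2691] bay mm [-5.0533  8.4313]
scene 75 [338.1867 255.5467] [0.5626 0.2755] bay mm [48.9542 11.3347]
top 50 [273.6  142.86] [ 0.6829 -0.0718] bay mm [ 146.5272 -342.9425]
top 274 [325.9015 188.5985] [ 0.5714 -0.1893] bay mm [  27.7171 -453.0793]
top 112 [290.9107 251.6607] [ 0.4288 -0.1032] bay mm [-108.9904 -357.9562]
[-0.0079 -0.0615] [0.5106 0.1991 0.2729]
[ 0.4255 -0.1451] -94.54532935821638 0.36973234271934347 [ 0.3441  0.0855 -0.0003] [ 0.0011 -0.0007  0.0806]
```

{"fn": "carry_out", "kwargs": {
  "moves": "0 0.04 0.01 0 0 0 0.02;0 0.08 0.02 0 0 0 0.04;0 0.12 0.03 0 0 0 0.06;0 0.16 0.04 0 0 0 0.08;0 0.20 0.05 0 0 0 0.08;0 0.24 0.06 0 0 0 0.08;0 0.28 0.07 0 0 0 0.08;0 0.32 0.08 0 0 0 0.08;0 0.338 0.085 0 0 0 0.08;0 0.344 0.085 0 0 0 0.08;0 0.344 0.085 0.02 0 0 0.08;0 0.344 0.085 0.045 0 0 0.08;0 0.344 0.085 0.07 0 0 0.08;0 0.344 0.085 0.085 0 0 0.08;0 0.344 0.085 0.09 0 0 0.08;0 0.344 0.085 0.09 0 0 0.08"
}}

```text
clock: 20.05
tool_pos: [0.4265, -0.1439, 0.1828]
orientation: [179.9, -0.0, -94.4]
force: [-0.4, 0.3, 0.6]
opening: 0.0007
```

Run:
```python
from h import *
o=ctrl.get_obs();print(tobay(o['tool_pos']),o['tool_pos'],o['orientation'],o['force'])
```

```text
[-0.1139 -0.3984] [ 0.4265 -0.1439  0.1828] [179.8538  -0.0296 -94.4391] [-0.3643  0.3475  0.5774]
```

{"fn": "carry_out", "kwargs": {
  "moves": "0 -0.004 0 0 0 0 0;0 -0.008 0 0 0 0 0;0 -0.012 0 0 0 0 0;0 -0.016 0 0 0 0 0;0 -0.021 0 0 0 0 0;0 -0.027 0 0 0 0 0;0 -0.034 0 0 0 0 0;0 -0.042 0 0 0 0 0;0 -0.050 0 0 0 0 0;0 -0.058 0 0 0 0 0;0 -0.066 0 0 0 0 0;0 -0.074 0 0 0 0 0;0 -0.082 0 0 0 0 0;0 -0.090 0 0 0 0 0;0 -0.098 0 0 0 0 0;0 -0.106 0 0 0 0 0;0 -0.114 0 0 0 0 0;0 -0.122 0 0 0 0 0;0 -0.129 0 0 0 0 0;0 -0.134 0 0 0 0 0"
}}

```text
clock: 22.05
tool_pos: [0.4372, -0.0099, 0.1837]
orientation: [-180.0, 0.0, -94.5]
force: [0.0, -0.1, 0.2]
opening: 0.0007
```

Run:
```python
from h import *
p=copper("scene");copper("top")
o=ctrl.get_obs();print(tobay(o['tool_pos']),o['tool_pos'])
```

```text
scene 166 [212.0542 177.247 ] [ 0.5769 -0.1821] bay mm [  33.6655 -446.1969]
scene 51 [295.098  186.5098] [0.4377 0.0201] bay mm [ -92.1715 -235.4332]
scene 19 [209.3158 212.    ] [ 0.6816 -0.0718] bay mm [ 145.2645 -342.8714]
scene 65 [349.2462 243.0769] [0.5093 0.2689] bay mm [-4.6988  8.1908]
scene 75 [338.1867 255.5467] [0.5626 0.2755] bay mm [48.9542 11.3347]
top 50 [273.6  142.86] [ 0.6829 -0.0718] bay mm [ 146.5272 -342.9425]
top 274 [325.9015 188.5985] [ 0.5714 -0.1893] bay mm [  27.7171 -453.0793]
top 103 [125.5728 195.8447] [0.5652 0.2746] bay mm [51.5231 10.3205]
top 105 [127.7619 219.2381] [0.5108 0.2686] bay mm [-3.2017  7.8113]
top 48 [279.7083 236.9583] [ 0.4626 -0.0789] bay mm [ -73.6967 -335.8764]
[-0.0945 -0.2654] [ 0.4373 -0.01    0.1837]
```

{"fn": "carry_out", "kwargs": {
  "moves": "0 -0.006 0 0 0 0 0;0 -0.014 0 0 0 0 0;0 -0.022 0 0 0 0 0;0 -0.030 0 0 0 0 0;0 -0.038 0 0 0 0 0;0 -0.046 0 0 0 0 0;0 -0.054 0 0 0 0 0;0 -0.062 0 0 0 0 0;0 -0.070 0 0 0 0 0;0 -0.078 0 0 0 0 0;0 -0.086 0 0 0 0 0;0 -0.094 0 0 0 0 0;0 -0.102 0 0 0 0 0;0 -0.110 0 0 0 0 0;0 -0.118 0 0 0 0 0;0 -0.126 0 0 0 0 0;0 -0.134 0 0 0 0 0;0 -0.139 0 0 0 0 0;0 -0.143 0 0 0 0 0;0 -0.145 0 0 0 0 0"
}}

```text
clock: 24.15
tool_pos: [0.4484, 0.1343, 0.1836]
orientation: [180.0, -0.0, -94.5]
force: [0.3, -0.9, 0.9]
opening: 0.0008
```

Run:
```python
from h import *
p=copper("scene")
o=ctrl.get_obs();print(tobay(o['tool_pos']),o['tool_pos'])
```

```text
scene 167 [212.012  177.2275] [ 0.5769 -0.1823] bay mm [  33.6823 -446.3576]
scene 64 [332.25   211.9219] [0.4478 0.1642] bay mm [-72.8379 -92.338 ]
scene 19 [209.3158 212.    ] [ 0.6816 -0.0718] bay mm [ 145.2645 -342.8714]
scene 66 [349.2879 243.0303] [0.5091 0.2688] bay mm [-4.9055  8.1797]
scene 75 [338.1867 255.5467] [0.5626 0.2755] bay mm [48.9542 11.3347]
[-0.074  -0.1221] [0.4485 0.1343 0.1837]
```

Run:
```python
from h import *
m=toworld((-.071,-.0925));s,yaw,u,L=plan(m,(-.052,-.045));o=ctrl.get_obs()
print(m,s,yaw,L,*delta(s[0],s[1],o['tool_pos'][2],yaw))
```

```text
[0.4496 0.1641] [0.4366 0.1242] -108.10140948635177 0.051159065667777795 [ 0.011   0.0111 -0.    ] [-0.0001  0.0001  0.2381]
```

{"fn": "carry_out", "kwargs": {
  "moves": "0 0.008 0 0 0 0 0;0 0.018 0 0 0 0 0;0 0.018 0.005 0 0 0 0.1;0 0.016 0.011 0 0 0 0.2;0 0.011 0.011 0 0 0 0.238;0 0.011 0.011 0 0 0 0.238"
}}

```text
clock: 24.8
tool_pos: [0.4365, 0.1232, 0.1838]
orientation: [-180.0, 0.0, -108.2]
force: [0.4, 0.5, -0.5]
opening: 0.0001
```

{"fn": "carry_out", "kwargs": {
  "moves": "0 -0.004 0 0 0 0 0;0 -0.008 0 0 0 0 0;0 -0.012 0 0 0 0 0;0 -0.017 0 0 0 0 0;0 -0.023 0 0 0 0 0;0 -0.029 0 0 0 0 0;0 -0.035 0 0 0 0 0;0 -0.041 0 0 0 0 0;0 -0.047 0 0 0 0 0;0 -0.053 0 0 0 0 0;0 -0.058 0 0 0 0 0;0 -0.062 0 0 0 0 0;0 -0.062 0 0 0 0 0"
}}

```text
clock: 26.1
tool_pos: [0.4561, 0.1833, 0.1837]
orientation: [-180.0, 0.0, -108.1]
force: [-0.3, -0.7, -0.1]
opening: 0.0007
```

Run:
```python
from h import *
p=copper("scene");copper("top")
o=ctrl.get_obs();print(tobay(o['tool_pos']),o['tool_pos'],o['orientation'])
u=proj(p,[.49,.22,.03])[0]
x,y=int(u[0]),int(u[1])
cv2.imwrite(f"pics/s5.png",cv2.resize(p["image"][max(0,y-75):y+75,max(0,x-90):x+90,::-1],None,fx=4,fy=4,interpolation=2))
```

```text
scene 167 [212.012  177.2275] [ 0.5769 -0.1823] bay mm [  33.6823 -446.3576]
scene 19 [209.3158 212.    ] [ 0.6816 -0.0718] bay mm [ 145.2645 -342.8714]
scene 68 [342.8088 223.1765] [0.4628 0.2119] bay mm [-54.8044 -45.636 ]
scene 66 [349.2879 243.0303] [0.5091 0.2688] bay mm [-4.9055  8.1797]
scene 75 [338.1867 255.5467] [0.5626 0.2755] bay mm [48.9542 11.3347]
top 50 [273.6  142.86] [ 0.6829 -0.0718] bay mm [ 146.5272 -342.9425]
top 274 [325.9015 188.5985] [ 0.5714 -0.1893] bay mm [  27.7171 -453.0793]
[-0.0636 -0.0743] [0.4558 0.1828 0.1836] [ 179.9976   -0.0009 -108.1033]
```

View pics/s5.png

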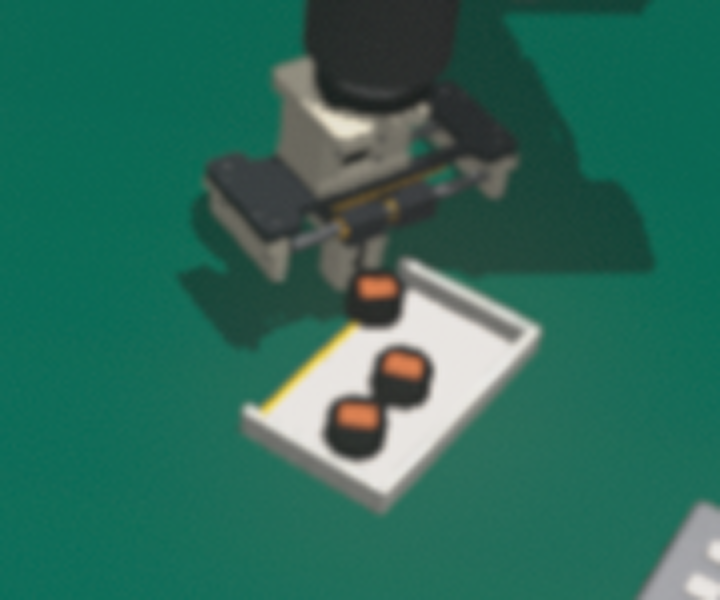

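Run:
```python
from h import *
m=toworld((-.0535,-.0455));s,yaw,u,L=plan(m,(-.0545,.005));o=ctrl.get_obs()
print(m,s,yaw,L,*delta(s[0],s[1],o['tool_pos'][2],yaw))
```

```text
[0.464  0.2121] [0.4676 0.1703] -85.16557836902305 0.05050990001969912 [ 0.0082 -0.015  -0.    ] [ 0.     -0.     -0.4003]
```

{"fn": "carry_out", "kwargs": {
  "moves": "0 0.008 0 0 0 0 0;0 0.02 0 0 0 0 0;0 0.02 -0.006 0 0 0 -0.13;0 0.016 -0.012 0 0 0 -0.26;0 0.01 -0.015 0 0 0 -0.4;0 0.008 -0.015 0 0 0 -0.4;0 0.008 -0.015 0 0 0 -0.4"
}}

```text
clock: 26.9
tool_pos: [0.4673, 0.1699, 0.1836]
orientation: [180.0, -0.0, -85.5]
force: [-0.6, -1.0, 0.4]
opening: 0.0003
```

{"fn": "carry_out", "kwargs": {
  "moves": "0 -0.004 0 0 0 0 0;0 -0.008 0 0 0 0 0;0 -0.012 0 0 0 0 0;0 -0.017 0 0 0 0 0;0 -0.023 0 0 0 0 0;0 -0.029 0 0 0 0 0;0 -0.035 0 0 0 0 0;0 -0.041 0 0 0 0 0;0 -0.047 0 0 0 0 0;0 -0.053 0 0 0 0 0;0 -0.058 0 0 0 0 0;0 -0.062 0 0 0 0 0;0 -0.062 0 0 0 0 0;0 -0.054 0 0 0 0 0;0 -0.040 0 0 0 0 0;0 -0.020 0 0 0 0 0;0 -0.010 0 -0.02 0 0 0;0 -0.010 0 -0.06 0 0 0;0 0.02 0 -0.10 0 0 0;0 0.07 0 -0.14 0 0 0"
}}

```text
clock: 28.9
tool_pos: [0.4726, 0.1104, 0.3171]
orientation: [-179.9, 0.0, -85.1]
force: [2.1, 0.3, -0.6]
opening: 0.0001
```

{"fn": "carry_out", "kwargs": {
  "moves": "0 0.04 0 -0.01 0 0 0;0 0.08 0 -0.02 0 0 0;0 0.11 0 -0.02 0 0 0;0 0.12 0 -0.02 0 0 0;0 0.12 0 -0.02 0 0 0;0 0.12 0 -0.02 0 0 0"
}}

```text
clock: 29.5
tool_pos: [0.4823, -0.0083, 0.3346]
orientation: [180.0, 0.0, -85.3]
force: [-0.9, -0.5, -0.3]
opening: 0.0005
```

Run:
```python
from h import *
p=copper("scene");q=copper("top")
for l,z in(("blank_mid",.011),("loupe_mid",.019),("jar_mid",.025),("tape_mid",.009),("tweezers_mid",.002)):
    for r in ctrl.mark_of(q,l)[:1]:
        a=r["at"];print(l,toz(q,(a[1],a[0]),z))
u=proj(p,[.49,.22,.03])[0]
x,y=int(u[0]),int(u[1])
cv2.imwrite(f"pics/s6.png",cv2.resize(p["image"][max(0,y-75):y+75,max(0,x-90):x+90,::-1],None,fx=4,fy=4,interpolation=2))
cv2.imwrite(f"pics/t6.png",cv2.resize(q["image"][:,:,::-1],(800,600)))
```

```text
scene 167 [212.012  177.2275] [ 0.5769 -0.1823] bay mm [  33.6823 -446.3576]
scene 19 [209.3158 212.    ] [ 0.6816 -0.0718] bay mm [ 145.2645 -342.8714]
scene 66 [359.7424 231.6212] [0.4571 0.2632] bay mm [-57.1736   5.9304]
scene 70 [349.5714 242.9429] [0.5083 0.2692] bay mm [-5.6331  8.5567]
scene 75 [338.1867 255.5467] [0.5626 0.2755] bay mm [48.9542 11.3347]
top 50 [273.6  142.86] [ 0.6829 -0.0718] bay mm [ 146.5272 -342.9425]
top 19 [233.8947 152.6316] [0.6615 0.0218] bay mm [ 131.3011 -248.1755]
top 57 [262.1404 155.8947] [ 0.6522 -0.044 ] bay mm [ 117.6875 -313.2804]
top 47 [216.766  162.7872] [0.6382 0.0622] bay mm [ 110.6438 -206.3906]
top 41 [283.4878 179.2927] [ 0.5955 -0.092 ] bay mm [  58.0649 -357.4874]
top 274 [325.9015 188.5985] [ 0.5714 -0.1893] bay mm [  27.7171 -453.0793]
top 102 [125.5686 195.902 ] [0.5651 0.2746] bay mm [51.39   10.3365]
blank_mid [ 0.6803 -0.1621  0.011 ]
loupe_mid [0.7761 0.0946 0.019 ]
jar_mid [ 0.5333 -0.3236  0.025 ]
tape_mid [ 0.6384 -0.3573  0.009 ]
tweezers_mid [0.5636 0.271  0.002 ]
```

View pics/s6.png

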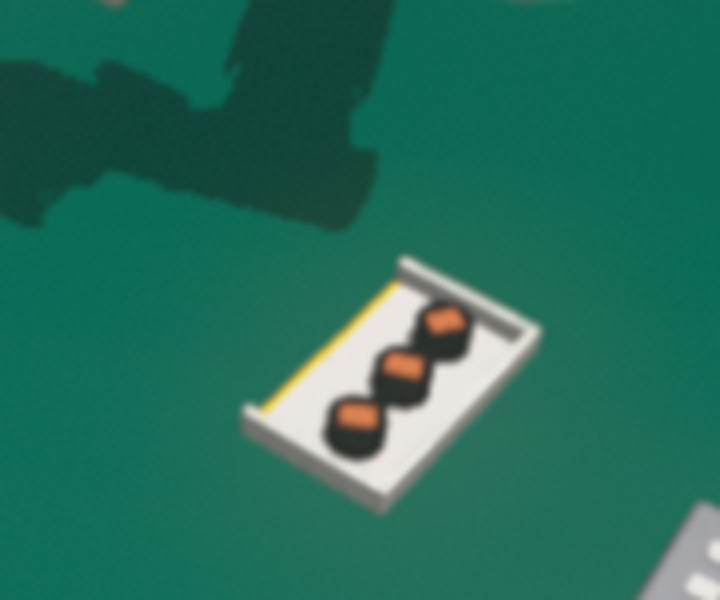

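View pics/t6.png

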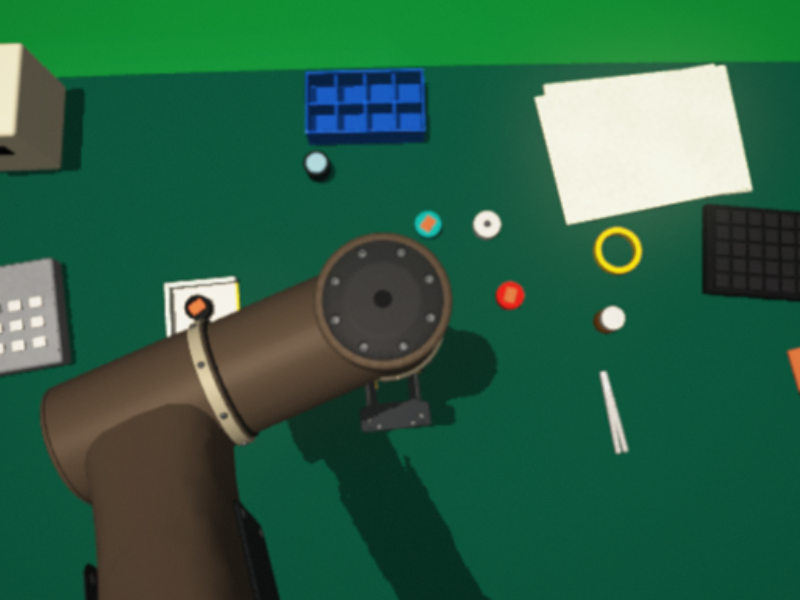

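The scene picture shows the three copper mounts upright in a row on the white sheet, clear of the walls. In the top picture the blank (487,224), red (510,295), turquoise (428,224), loupe, jar, tape and tweezers are at their first pixel positions.

```bash
python3 -c "
from plant import ctrl
print(ctrl.close_job())"
```

```text
the job is handed in; nothing more can be done
None
```

I swept all three copper mounts, one at a time with closed fingers, into the aluminium bay and handed the job in at about 29.6 s of the 72 s allowed.

- **Final positions:** The last scene-camera check puts the mount centres at about (49, 11), (-6, 9) and (-57, 6) mm in the bay's frame. All three stand upright, at least 8 mm clear of every wall and wholly behind the mouth.
- **Correction on the way:** The third mount was heading too close to the bay's side wall end. I backed off, turned the fingers and re-aimed it before it reached the mouth.
- **Forces:** The wrist force read at the end of each move call stayed around 2 N or less.
- **Things left alone:** The blank, loupe, jar, tape and tweezers, and the red and turquoise look-alikes, show at their starting places in the last top picture.
- **Checks that disagreed:**
  - The scene and top cameras differ by 2–3 mm on the mounts.
  - In the last top picture the arm hides two of the three mounts, so those two rest on the scene view.
  - The network's last tweezers reading, (0.56, 0.27), landed on a mount in the bay and was wrong. The picture shows the tweezers unmoved.

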